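Sort left- and right-hand engine lifting brackets by their eyes

ROBOT

A 7-joint arm with a two-finger parallel gripper is mounted at the origin on the work surface. World frame = base frame: x ahead of the robot, y to its left, z up, the work surface at z = 0. Lengths are in m, angles in rad, forces in N, time in s.
With the tool pointing down it reaches from about 0.4 to 0.85 m from the base axis. Payload 10.4 kg.
Tool frame: the origin (TCP) lies midway between the tips of the shut fingers; the grasp point (between the pads) lies 19 mm behind it (hold_point_z is the distance from the TCP to the grasp point, in m); z points along the fingers, y is the line along which they close (so a half turn about z gives the same grasp; the last joint's range is limited). The gripper opens to 87 mm and grips with 3 to 60 N. Pads are 19 mm wide; open, the fingers measure 117 mm over their backs; the gripper's body (75 mm by 190 mm) begins 51 mm behind the grasp point.
Start: joints at [1.248, 0.332, -0.065, 1.46, 0.022, 1.35, -0.088], TCP at [0.185, -0.597, 0.223] pointing down, gripper open.
Joint ranges: [-2.6, 2.6], [-0.5, 2.12], [-1.47, 1.34], [0.16, 2.42], [-1.27, 4.41], [0.06, 2.06], [-2.6, 2.6]. Speed limits (rad/s): [2.22, 2.22, 2.79, 2.79, 3.14, 3.14, 3.14].

INTERFACE

Orientations are given as a unit quaternion [w, x, y, z].
In Python, from cell import * gives the robot as it stands.
- The arm moves only by the shell command python3 -m inch 'ROWS' [OPENING] [FORCE]. ROWS is JSON, a list of rows, each a list of 2 entries, a list of its own where there are three numbers: the shift along the tool's x, y, z in m, then the turn, a rotation vector about the tool's x, y, z in degrees. In form: [[[x, y, z], [wx, wy, wz]], ...]. A call has 1 to 8 rows; each row shifts and turns the commanded pose from where the row before left it, along the tool's axes as they then stand; what a row does not reach is not made up. A row lasts 1/10 s, in which the tool goes at most 50 mm and 8.59 degrees, less where a joint would pass 70% of its speed; a pose out of reach is approached as far as the arm can. A call with a gripper value outside its range is refused whole. OPENING is the finger opening in m, from 0 to 0.087, set as the call begins (- or left out, the last holds). The fingers move at their own pace and stop on an object; FORCE is the grip in N (left out, the last holds). Time passes only in rows, so rows that do not move let the fingers close. It gives the time, the measured TCP pose, the force, the opening and the grip force at its end, in the units of the state.
- observe(): the state, without advancing time (a new reading comes with each control period).
- camera(name): name is "scene" or "top" or "wrist"; returns a dict with "img" (400x640x3 uint8, blue, green, red), "vfov" (degrees; the focal length in pixels is half the picture's height over the tangent of half this angle, whatever the lens; pixels are square), "cx", "cy" (the principal point, pixels), "R" (3x3) and "t" (3): a world point X has camera coordinates R X + t. Camera axes: x right, y down, z forward; pixel columns grow to the right and rows downward; lengths in m; the calibration is good to about 2 mm. The wrist camera is an equidistant fisheye: a pixel r from the principal point sees the ray r / f radians off the axis. A picture is of the moment at which its call begins. There is no depth.
- finish_job(): hands the job in; it is judged then, once.
The state is a dict: "t": time; "joint_pos": joint angles; "qvel": joint speeds; "tau": joint torques, N m; "ee_pos": TCP position; "tcp_rot": TCP orientation; "wrist_force": force on the tool from outside, world axes, zero at the start; "ft_torque": the same for the moment, N m; "width": finger opening in m; "gripper_force": force on a finger pad.
Only numpy, scipy, OpenCV 4.12 (cv2) and the standard library are available. Lean on these libraries where they do the work, as an engineer would, in place of code of your own. Each camera call takes 0.05 s, during which the arm holds its last target. There are 200 camera calls.

TASK

Pick up each of the two yellow lifting brackets by its eye and stand it on its foot inside its tray: the left-hand bracket in the blue tray, the right-hand bracket in the red tray (look at a bracket with its foot pointing towards you: a right-hand one has its eye on the right). Set them down, do not drop them, and leave the other things on the bench where they are.

Things in the scene. Friction and masses are not known exactly. Their poses are not given: they have to be found in the camera images.
- lh_bracket: Left-hand yellow steel lifting bracket, 0.4 to 0.6 kg, standing upright. Origin: underside, centre of its 90 (x) by 60 (y) mm outline; z up. Flange y 17 to 25 mm, 28 mm high, 90 mm long; from it an 8 mm thick foot points to -y, to y = -35 on the 55 mm at its -x end, to y = -11 on the rest. Over the wide end a tongue with an eye. With the foot towards you, flange behind, the eye is at your left. Mirror image of the other.
- rh_bracket: Right-hand yellow steel lifting bracket, 0.4 to 0.6 kg, standing upright. Origin: underside, centre of its 90 (x) by 60 (y) mm outline; z up. Flange y 17 to 25 mm, 28 mm high, 90 mm long; from it an 8 mm thick foot points to -y, to y = -35 on the 55 mm at its +x end, to y = -11 on the rest. Over the wide end a tongue with an eye. With the foot towards you, flange behind, the eye is at your right. Mirror image of the other.
- lh_eye (a point): Centre of the eye of the left-hand bracket: at x = -20, y = 21, z = 60 mm in the bracket's frame, axes alike. Eye: upright ring, outside diameter 36 mm, hole 18 mm along y, 8 mm thick (y); top at z = 78 mm. The 36 mm wide, 8 mm thick tongue below it joins the flange.
- rh_eye (a point): Centre of the eye of the right-hand bracket: at x = +20, y = 21, z = 60 mm in the bracket's frame, axes alike. Eye: upright ring, outside diameter 36 mm, hole 18 mm along y, 8 mm thick (y); top at z = 78 mm. The 36 mm wide, 8 mm thick tongue below it joins the flange.
- blue_tray: Blue open plastic tray for left-hand brackets, fixed to the bench. Outside 170 (x) by 160 (y) by 30 mm high, walls and floor about 4 mm thick, empty. Origin: centre of the underside; z up.
- red_tray: Red open plastic tray for right-hand brackets, fixed to the bench. Outside 170 (x) by 160 (y) by 30 mm high, walls and floor about 4 mm thick, empty. Origin: centre of the underside; z up.
- carton: Bystander: loose blue parts carton, 90 x 60 x 50 mm high. Origin: centre of the underside.
- grease_jar: Bystander: loose white jar, 64 mm diameter, 75 mm high. Origin: centre of the underside.
- wrench: Bystander: loose steel wrench lying flat, 190 mm long along its x, under 25 mm high. Origin: underside, mid-length.
Things that resemble listed ones, but are neither listed nor needed, are in the scene too. Leave any purple or turquoise look-alike of the rh_bracket alone.

How it is judged:
At the end, for the whole second after the job is handed in: The left-hand bracket stands at rest on its foot on the floor of the blue tray and the right-hand one in the red tray: underside less than 10 mm above the tray's underside, upright within 0.12 rad, origin within 65 mm (x) and 60 mm (y) of the tray's centre (x of lh_bracket in the frame of blue_tray between -0.065 and 0.065 m and y of lh_bracket in the frame of blue_tray between -0.06 and 0.06 m and z of lh_bracket in the frame of blue_tray below 0.01 m and angle between each of lh_bracket, rh_bracket's own z axis and vertical below 0.12 rad and linear speed of each of lh_bracket, rh_bracket below 0.02 m/s and x of rh_bracket in the frame of red_tray between -0.065 and 0.065 m and y of rh_bracket in the frame of red_tray between -0.06 and 0.06 m and z of rh_bracket in the frame of red_tray below 0.01 m); the robot touches nothing.
It fails at once if the left-hand bracket is carried (over 30 mm up) by something other than its eye (grasp more than 40 mm from the eye's centre) (height (world z) of lh_bracket above 0.03 m and distance between the grasp point and lh_eye above 0.04 m).
It fails at once if the left-hand bracket is dropped: falls or flies free, faster than 0.45 m/s, more than 20 mm above the bench (height (world z) of lh_bracket above 0.02 m and linear speed of lh_bracket above 0.45 m/s and contact force between the fingers and lh_bracket below 0.1 N).
It fails at once if the right-hand bracket is carried (over 30 mm up) by something other than its eye (grasp more than 40 mm from the eye's centre) (height (world z) of rh_bracket above 0.03 m and distance between the grasp point and rh_eye above 0.04 m).
It fails at once if the right-hand bracket is dropped: falls or flies free, faster than 0.45 m/s, more than 20 mm above the bench (height (world z) of rh_bracket above 0.02 m and linear speed of rh_bracket above 0.45 m/s and contact force between the fingers and rh_bracket below 0.1 N).
It fails at once if the carton, the grease jar or the wrench is moved by more than 30 mm (distance of any of carton, grease_jar, wrench from where it was at the start of the episode above 0.03 m).
It also fails if it takes over 58 s, if anything falls off the work surface, if the arm or the gripper's body presses on something with over 40 N, if the wrist force passes 120 N, or if a joint passes its speed limit or range.

## Working session

There is one attempt and no reset: what is moved stays moved. The work goes in short steps, Python scripts to look and compute and a shell command to move; the robot and the scene stay as the last step left them, time stands still between calls to the robot, and variables do not carry over. Pictures are saved under pics/ and viewed, at most 10 in all, crops included, and the job is handed in when it is done.

```bash
mkdir -p pics; ls; python3 - <<'E'
from cell import *
import cv2
for n in("scene","top"):
    c=camera(n); cv2.imwrite(f"pics/{n}0.png",c["img"]); print(n,c["vfov"],c["cx"],c["cy"],c["R"],c["t"])
s=observe();print(s)
E
```

```text
pics
scene 56.73100691537643 320.0359703732489 200.78712617164476 [[-0.04753441  0.99872202  0.01717006]
 [ 0.76006795  0.04731809 -0.64811859]
 [-0.64810276 -0.01775753 -0.76134584]] [ 0.01716577 -0.40496345  1.27159545]
top 52.1828449615048 322.0544594448622 201.23980981073356 [[ 0.0041315  -0.99947302 -0.03219636]
 [-0.999209   -0.0028527  -0.03966409]
 [ 0.03955135  0.03233476 -0.99869422]] [0.01673228 0.55688942 0.8238541 ]
{'t': 0.1, 'joint_pos': array([ 1.24837919,  0.33280722, -0.06476684,  1.46084833,  0.02161929,
        1.3498635 , -0.08849727]), 'qvel': array([-0.0004379 ,  0.00071892,  0.00254887, -0.0025012 , -0.00067726,
       -0.00101544, -0.00212509]), 'tau': array([ 2.27720178e-03, -6.24547720e+01,  2.50890164e-02, -3.90721965e+01,
       -6.15150807e-02,  3.65390384e-02,  4.53383473e-05]), 'ee_pos': array([ 0.18452304, -0.59679315,  0.22183886]), 'tcp_rot': array([-6.03657797e-04,  9.88777890e-01,  1.49391788e-01, -1.16856614e-04]), 'wrist_force': array([-0.07781352,  0.07444136, -0.630806  ]), 'ft_torque': array([-0.04877328, -0.00077173,  0.04091622]), 'gripper_force': 0.0, 'width': 0.08706356158295953}
```

View pics/top0.png

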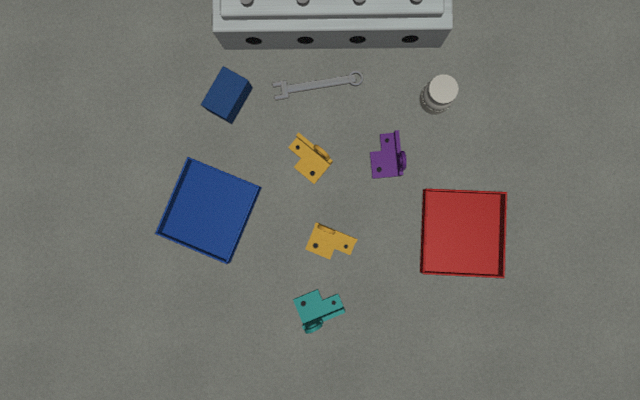

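View pics/scene0.png

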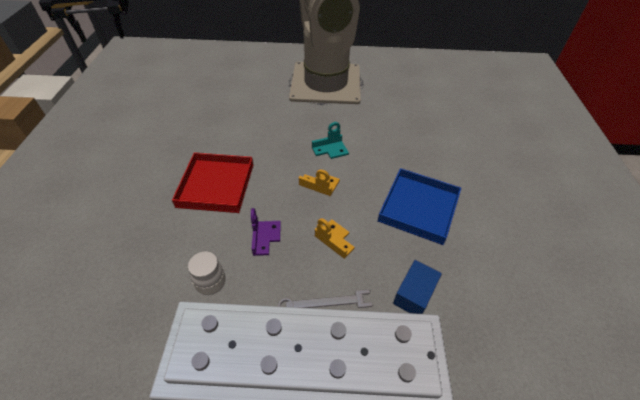

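```bash
python3 - <<'E'
import cv2,numpy as np
t=cv2.imread("pics/top0.png");s=cv2.imread("pics/scene0.png")
a=cv2.resize(t[125:190,280:345],None,fx=6,fy=6,interpolation=2)
b=cv2.resize(t[205:270,300:365],None,fx=6,fy=6,interpolation=2)
cv2.imwrite("pics/crop1.png",np.hstack([a,b]))
def poly(img,lo,hi,minA):
    m=cv2.inRange(cv2.cvtColor(img,cv2.COLOR_BGR2HSV),lo,hi)
    for c in cv2.findContours(m,0,1)[0]:
        if cv2.contourArea(c)>minA:
            print(cv2.contourArea(c),cv2.minAreaRect(c),cv2.approxPolyDP(c,2.5,True)[:,0].tolist())
Y=((15,100,60),(35,255,255));B=((105,120,40),(125,255,255));R=((0,150,60),(8,255,255))
for n,i in(("top",t),("scene",s)):
    print(n)
    for k,(lo,hi) in zip("YBR",(Y,B,R)): print(k);poly(i,lo,hi,150)
E
```

```text
top
Y
1029.0 ((330.8103332519531, 243.72412109375), (44.7525749206543, 29.339862823486328), 21.801406860351562) [[315, 223], [306, 249], [327, 258], [334, 248], [350, 254], [355, 238]]
1109.0 ((306.7131042480469, 156.84426879882812), (45.45309829711914, 32.64940643310547), 39.80556869506836) [[297, 133], [288, 147], [301, 158], [294, 167], [314, 183], [332, 160], [319, 146]]
B
6524.0 ((207.81065368652344, 210.25445556640625), (80.15386199951172, 83.8461685180664), 22.619861602783203) [[187, 157], [155, 233], [226, 263], [230, 261], [260, 187]]
1537.0 ((227.03382873535156, 94.3079833984375), (36.01333236694336, 45.47475051879883), 29.981637954711914) [[223, 67], [201, 104], [231, 122], [251, 87], [246, 79]]
R
6815.5 ((463.4049377441406, 232.82586669921875), (83.22318267822266, 86.450439453125), 1.6365771293640137) [[423, 190], [426, 198], [422, 272], [503, 277], [506, 192]]
scene
Y
844.5 ((334.47998046875, 235.8599853515625), (45.399993896484375, 24.399995803833008), 36.869895935058594) [[320, 218], [315, 236], [341, 256], [346, 256], [354, 247], [344, 239], [348, 231], [332, 219]]
59
[... 683 characters left out ...]
414, 261], [394, 303], [408, 311], [421, 312], [440, 273]]
3858.5 ((419.0000305175781, 205.0), (70.83500671386719, 59.45081329345703), 18.43494987487793) [[400, 169], [378, 220], [442, 244], [460, 188]]
R
3495.0 ((212.04139709472656, 182.0034637451172), (76.98316192626953, 56.13874435424805), 4.763641834259033) [[194, 153], [172, 199], [175, 206], [238, 212], [240, 195], [243, 196], [243, 187], [252, 166], [251, 158]]
8404.5 ((598.0, 71.5), (143.0, 82.0), 90.0) [[590, 0], [593, 3], [588, 3], [557, 65], [566, 78], [570, 78], [570, 84], [571, 80], [574, 81], [573, 88], [587, 108], [592, 108], [589, 111], [611, 142], [615, 139], [616, 142], [639, 143], [639, 86], [636, 86], [639, 84], [639, 0]]
```

View pics/crop1.png

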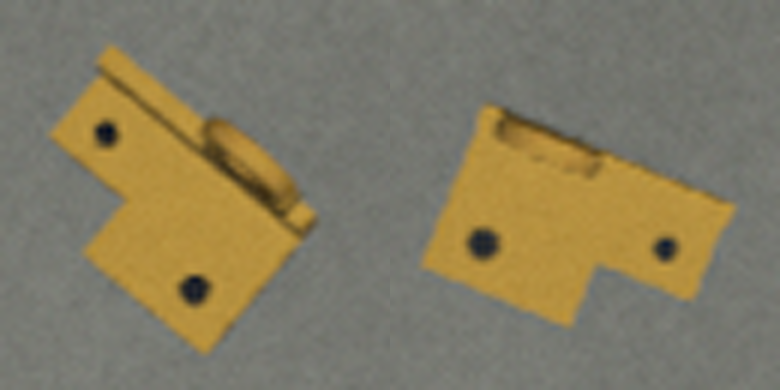

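```bash
cat > h.py <<'E'
import numpy as np,cv2
from scipy.spatial.transform import Rotation as Ro
from cell import *
def ray(c,px,fish=False):
    f=200/np.tan(np.radians(c["vfov"]/2)); d=np.array([(px[0]-c["cx"])/f,(px[1]-c["cy"])/f])
    if fish:
        r=np.hypot(*d); v=np.r_[d/r*np.sin(r),np.cos(r)] if r>0 else np.array([0,0,1.])
    else: v=np.r_[d,1]
    R=np.array(c["R"]);return -R.T@c["t"],R.T@v
def plane(c,px,z,fish=False):
    o,v=ray(c,px,fish);return (o+v*(z-o[2])/v[2])[:2]
def proj(c,X):
    x=np.array(c["R"])@X+c["t"];f=200/np.tan(np.radians(c["vfov"]/2));return f*x[:2]/x[2]+[c["cx"],c["cy"]]
def rigid(M,P):
    M=np.array(M,float);P=np.array(P);a=(M-M.mean(0))@[1,1j];b=(P-P.mean(0))@[1,1j]
    th=np.angle(np.vdot(a,b));c,s=np.cos(th),np.sin(th);R=np.array([[c,-s],[s,c]])
    t=P.mean(0)-R@M.mean(0);return th,R,t,np.linalg.norm(P-(M@R.T+t),axis=1)
def tool():
    s=observe();q=s["tcp_rot"];return s,Ro.from_quat([q[1],q[2],q[3],q[0]])
E
python3 - <<'E'
from h import *
c=camera("top");sc=camera("scene")
print("cam",ray(c,(0,0))[0])
for n,px,M,e in(("rh",[[288,147],[301,158],[294,167],[314,183]],[(-45,-11),(-10,-11),(-10,-35),(45,-35)],20),
             ("lh",[[306,249],[327,258],[334,248],[350,254]],[(-45,-35),(10,-35),(10,-11),(45,-11)],-20)):
    P=[plane(c,p,.008) for p in px];th,R,t,er=rigid(np.array(M)/1e3,P)
    eye=np.r_[R@[e/1e3,.021]+t,.06]
    print(n,np.degrees(th),t,er,"eye",eye,"px top",proj(c,eye+[0,0,.018]),"scene",proj(sc,eye))
for n,px in(("blue",[[187,157],[155,233],[228,263],[260,187]]),("red",[[423,189],[421,273],[504,277],[506,191]])):
    for z in(0,.03):
        P=np.array([plane(c,p,z) for p in px]);print(n,z,P.mean(0),np.linalg.norm(P-np.roll(P,-1,0),axis=1),[np.degrees(np.arctan2(*(P[i]-P[(i+1)%4])[::-1])).round(1) for i in range(4)])
s,R=tool();print(s["ee_pos"],R.as_matrix())
E
```

```text
cam [ 0.52379525 -0.00832703  0.84540557]
rh -128.89494340905458 [0.64909193 0.04791164] [0.0003227  0.00060798 0.00087385 0.00110378] eye [0.65287831 0.01915988 0.06      ] px top [320.87457366 149.0939667 ] scene [322.94289039 225.38601407]
lh -112.01847285896687 [ 4.75969243e-01 -2.88320777e-04] [0.00356025 0.0048161  0.00079661 0.00097347] eye [0.50293568 0.01037992 0.06      ] px top [325.2123865  228.54641079] scene [321.95273007 175.63554454]
blue 0 [0.53860142 0.25875202] [0.17260217 0.16658686 0.17110396 0.16739535] [np.float64(-22.1), np.float64(68.4), np.float64(157.6), np.float64(-112.1)]
blue 0.03 [0.53807601 0.24927447] [0.16647722 0.16067537 0.16503218 0.16145517] [np.float64(-22.1), np.float64(68.4), np.float64(157.6), np.float64(-112.1)]
red 0 [ 0.49452094 -0.27016781] [0.17199369 0.16725189 0.17490324 0.16850372] [np.float64(-1.7), np.float64(87.7), np.float64(177.9), np.float64(-91.3)]
red 0.03 [ 0.49555977 -0.26087614] [0.16589034 0.16131681 0.16869664 0.16252421] [np.float64(-1.7), np.float64(87.7), np.float64(177.9), np.float64(-91.3)]
[ 0.18450108 -0.59690441  0.22206572] [[ 9.55407874e-01  2.95289221e-01 -2.64234410e-04]
 [ 2.95289339e-01 -9.55407518e-01  8.25569698e-04]
 [-8.66970881e-06 -8.66781394e-04 -9.99999624e-01]]
```

The top view shows the two yellow candidates. The one at (310,158) has its foot to the lower left, so with the foot towards you the eye and wide end are on the right: it is the RH bracket, for the red tray. The one at (330,240) has its foot down and its eye on the left: LH, for the blue tray. The crop confirms both. Purple (388,157) and turquoise (318,310) are look-alikes. One LH corner came out cut short, so I refit that pose from the crop corners and turn the tool meanwhile.

```bash
python3 -m inch '[[[0,0,0],[0,0,-8.5]],[[0,0,0],[0,0,-8.5]],[[0,0,0],[0,0,-8.5]],[[0,0,0],[0,0,-8.5]],[[0,0,0],[0,0,-8.5]],[[0,0,0],[0,0,-8]],[[0,0,0],[0,0,0]]]' 0.06
python3 - <<'E'
from h import *
c=camera("top")
P=[plane(c,p,.008) for p in [[304.9,248.9],[329.9,259.1],[334.1,248.8],[349.9,254.8]]]
th,R,t,er=rigid(np.array([(-45,-35),(10,-35),(10,-11),(45,-11)])/1e3,P);eye=R@[-.02,.021]+t
print(np.degrees(th),t,er,eye)
s,R=tool();m=R.as_matrix();print(s["ee_pos"],np.degrees(np.arctan2(m[1,1],m[0,1])),R.inv().apply(np.r_[eye,.2]-s["ee_pos"]))
E
```

```text
t: 0.9
ee_pos: [0.1845, -0.5971, 0.2224]
tcp_rot: [-0.0, 0.83, 0.558, 0.0]
wrist_force: [0.1, 0.1, -0.1]
width: 0.0599
gripper_force: 0.0
-112.02832824152632 [ 0.47465547 -0.00121168] [0.00020551 0.00053887 0.0008693  0.00046514] [0.50162374 0.00945193]
[ 0.18448748 -0.59707927  0.22236846] -22.502416216996515 [0.68172005 0.06085861 0.02257999]
```

```bash
python3 -m inch '[[[0.042,0.0038,0],[0,0,0]],[[0.042,0.0038,0],[0,0,0]],[[0.042,0.0038,0],[0,0,0]],[[0.042,0.0038,0],[0,0,0]],[[0.042,0.0038,0],[0,0,0]],[[0.042,0.0038,0],[0,0,0]],[[0.042,0.0038,0],[0,0,0]],[[0.042,0.0038,0],[0,0,0]]]'
python3 -m inch '[[[0.042,0.0038,0],[0,0,0]],[[0.042,0.0038,0],[0,0,0]],[[0.042,0.0038,0],[0,0,0]],[[0.042,0.0038,0],[0,0,0]],[[0.042,0.0038,0],[0,0,0]],[[0.042,0.0038,0],[0,0,0]],[[0.042,0.0038,0],[0,0,0]],[[0,0,0],[0,0,0]]]'
python3 - <<'E'
from h import *
c=camera("wrist");cv2.imwrite("pics/w1.png",c["img"])
s,R=tool();m=R.as_matrix();print(s["ee_pos"],m[:,2],np.degrees(np.arctan2(m[1,1],m[0,1])),R.inv().apply(np.r_[.5016,.0095,.041]-s["ee_pos"]),s["joint_pos"])
E
```

```text
t: 1.75
ee_pos: [0.3409, -0.2962, 0.2227]
tcp_rot: [0.0, 0.832, 0.555, -0.0]
wrist_force: [0.6, -0.8, -0.5]
width: 0.06
gripper_force: 0.0
t: 2.55
ee_pos: [0.4782, -0.0301, 0.223]
tcp_rot: [-0.0, 0.83, 0.558, 0.001]
wrist_force: [-0.4, -0.4, 0.1]
width: 0.0599
gripper_force: 0.0
[ 0.4772434  -0.03319278  0.22261201] [ 3.43519557e-04  1.05609995e-03 -9.99999383e-01] -22.274012599170167 [0.048538   0.006372   0.18166535] [ 0.74322537  0.0582877  -0.78349421  1.79944922  0.04159281  1.30066352
 -0.43926364]
```

View pics/w1.png

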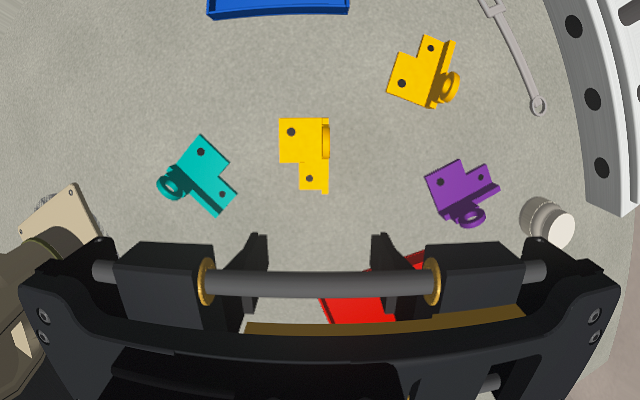

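The wrist view shows the LH bracket square to the fingers, its eye near (325,140). I move over it, partly down, and check from there.

```bash
python3 -m inch '[[[0.0242,0.0032,0],[0,0,0]],[[0.0243,0.0032,0],[0,0,0]],[[0,0,0.03],[0,0,0]],[[0,0,0.03],[0,0,0]],[[0,0,0.03],[0,0,0]],[[0,0,0],[0,0,0]],[[0,0,0],[0,0,0]]]' 0.05
python3 - <<'E'
from h import *
c=camera("wrist");cv2.imwrite("pics/w2.png",c["img"])
m=cv2.inRange(cv2.cvtColor(c["img"],cv2.COLOR_BGR2HSV),(15,100,60),(35,255,255))
for k in cv2.findContours(m,0,1)[0]:
    if cv2.contourArea(k)>300: print(cv2.boundingRect(k),cv2.approxPolyDP(k,4,True)[:,0].tolist())
s,R=tool();m=R.as_matrix();print(s["ee_pos"],np.degrees(np.arctan2(m[1,1],m[0,1])),R.inv().apply(np.r_[.5016,.0095,.041]-s["ee_pos"]))
for z in(.042,.06,.078):
  x=np.array(c["R"])@[.5016,.0095,z]+c["t"];f=200/np.tan(np.radians(c["vfov"]/2));r=np.hypot(*x[:2]);print(z,f*np.arctan2(r,x[2])*x[:2]/r+[c["cx"],c["cy"]])
E
```

```text
t: 3.3
ee_pos: [0.5009, 0.0057, 0.1331]
tcp_rot: [-0.0, 0.831, 0.556, -0.0]
wrist_force: [0.5, -0.2, 1.3]
width: 0.0499
gripper_force: 0.0
(225, 306, 288, 30) [[512, 316], [497, 306], [383, 323], [230, 321], [225, 331], [379, 334]]
(409, 258, 17, 49) [[414, 258], [409, 269], [416, 270], [419, 287], [409, 298], [419, 306], [425, 282], [422, 265]]
(213, 258, 17, 49) [[219, 258], [213, 292], [218, 306], [223, 306], [228, 296], [220, 294], [219, 276], [229, 268]]
(259, 162, 65, 99) [[260, 164], [262, 217], [285, 218], [288, 250], [313, 250], [314, 258], [322, 260], [322, 163]]
(396, 52, 102, 100) [[446, 52], [435, 83], [412, 77], [396, 128], [456, 151], [462, 145], [483, 148], [497, 121], [491, 110], [475, 106], [487, 65]]
[0.50157594 0.00588823 0.13391603] -22.445860863789164 [ 0.00332893 -0.00147911  0.09291482]
0.042 [317.05969129 199.6122492 ]
0.06 [316.92690002 206.0510374 ]
0.078 [316.77488284 213.45124999]
```

View pics/w2.png

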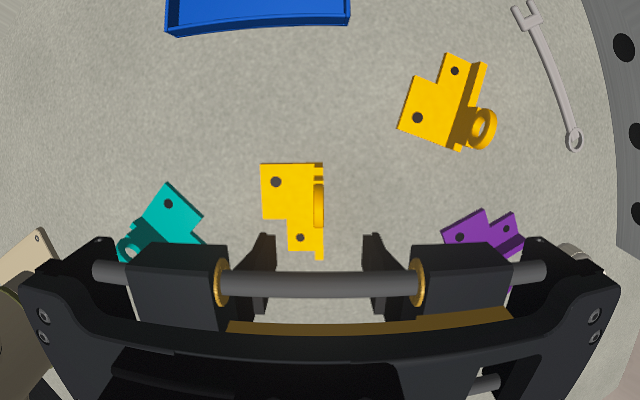

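The eye sits at (318,206), against a prediction of (317,206), so the position is confirmed. I descend, grip and lift.

```bash
python3 -m inch '[[[0.003,-0.0015,0.02],[0,0,0]],[[0,0,0.025],[0,0,0]],[[0,0,0.025],[0,0,0]],[[0,0,0.02],[0,0,0]],[[0,0,0.003],[0,0,0]],[[0,0,0],[0,0,0]],[[0,0,0],[0,0,0]]]'
python3 -m inch '[[[0,0,0],[0,0,0]],[[0,0,0],[0,0,0]],[[0,0,0],[0,0,0]],[[0,0,0],[0,0,0]],[[0,0,0],[0,0,0]],[[0,0,0],[0,0,0]],[[0,0,0],[0,0,0]],[[0,0,0],[0,0,0]]]' 0 50
```

```text
t: 4.05
ee_pos: [0.5019, 0.0097, 0.0413]
tcp_rot: [0.001, 0.831, 0.557, 0.001]
wrist_force: [-0.4, -0.1, -0.5]
width: 0.0502
gripper_force: 0.0
t: 4.85
ee_pos: [0.501, 0.0097, 0.0396]
tcp_rot: [0.0, 0.831, 0.557, 0.0]
wrist_force: [3.4, -0.6, -1.6]
width: 0.0074
gripper_force: 50.0
```

```bash
python3 -m inch '[[[0,0,-0.01],[0,0,0]],[[0,0,-0.02],[0,0,0]],[[0,0,-0.02],[0,0,0]],[[0,0,-0.02],[0,0,0]],[[0,0,-0.01],[0,0,0]],[[0,0,0],[0,0,0]],[[0,0,0],[0,0,0]]]'
python3 -m inch '[[[0.0325,-0.0048,0],[0,0,0]],[[0.0325,-0.0048,0],[0,0,0]],[[0.0325,-0.0048,0],[0,0,0]],[[0.0325,-0.0048,0],[0,0,0]],[[0.0325,-0.0048,0],[0,0,0]],[[0.0325,-0.0048,0],[0,0,0]],[[0.0325,-0.0048,0],[0,0,0]],[[0.0325,-0.0048,0],[0,0,0]]]'
python3 -m inch '[[[0,0,0],[0,0,0]],[[0,0,0],[0,0,0]]]'
python3 - <<'E'
from h import *
c=camera("wrist")
t=camera("top")["img"][100:300,120:380]; cv2.imwrite("pics/c2.png",np.hstack([cv2.resize(c["img"],(480,300)),cv2.resize(t,(320,300))]))
s,R=tool();print(s["ee_pos"],R.inv().apply(np.r_[.5650,.2647,.047]-s["ee_pos"]),s["wrist_force"],s["width"])
E
```

```text
t: 5.55
ee_pos: [0.5001, 0.0096, 0.1188]
tcp_rot: [-0.0, 0.831, 0.557, -0.0]
wrist_force: [-0.3, 0.3, -6.2]
width: 0.0075
gripper_force: 50.0
t: 6.35
ee_pos: [0.5635, 0.2657, 0.1176]
tcp_rot: [-0.0, 0.831, 0.557, -0.001]
wrist_force: [0.9, 0.5, -5.3]
width: 0.0073
gripper_force: 50.0
t: 6.55
ee_pos: [0.5629, 0.2656, 0.1177]
tcp_rot: [-0.001, 0.83, 0.558, -0.001]
wrist_force: [0.4, -0.6, -6.1]
width: 0.0077
gripper_force: 50.0
[0.56367645 0.263617   0.11827256] [0.00164597 0.0008765  0.07126868] [-0.5200851  -1.11793509 -5.69264085] 0.007822350727045284
```

View pics/c2.png

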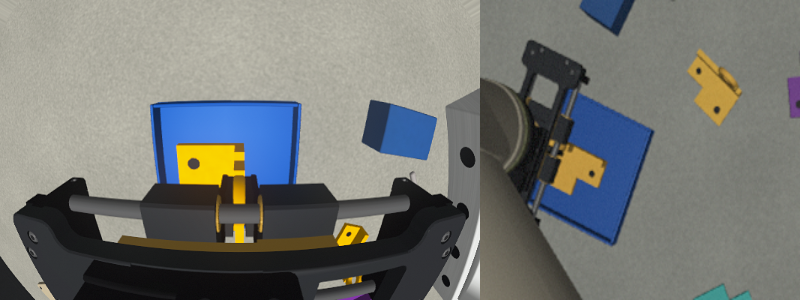

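Held level by the eye and over the middle of the blue tray. I lower it, slowly at the end.

```bash
python3 -m inch '[[[0,0,0.015],[0,0,0]],[[0,0,0.02],[0,0,0]],[[0,0,0.018],[0,0,0]],[[0,0,0.01],[0,0,0]],[[0,0,0.005],[0,0,0]],[[0,0,0],[0,0,0]],[[0,0,0],[0,0,0]]]'
python3 -m inch '[[[0,0,0.002],[0,0,0]],[[0,0,0.002],[0,0,0]],[[0,0,0.001],[0,0,0]],[[0,0,0],[0,0,0]],[[0,0,0],[0,0,0]]]'
```

```text
t: 7.35
ee_pos: [0.5643, 0.2652, 0.0522]
tcp_rot: [0.0, 0.831, 0.557, 0.0]
wrist_force: [-1.0, -0.5, -5.0]
width: 0.0074
gripper_force: 50.0
t: 7.85
ee_pos: [0.564, 0.2649, 0.0466]
tcp_rot: [0.0, 0.831, 0.557, 0.0]
wrist_force: [0.7, -0.6, -6.0]
width: 0.0073
gripper_force: 50.0
```

```bash
python3 -m inch '[[[0,0,0.001],[0,0,0]],[[0,0,0.001],[0,0,0]],[[0,0,0],[0,0,0]],[[0,0,0],[0,0,0]]]'
python3 -m inch '[[[0,0,0.001],[0,0,0]],[[0,0,0],[0,0,0]],[[0,0,0],[0,0,0]]]'
```

```text
t: 8.25
ee_pos: [0.5639, 0.2649, 0.0445]
tcp_rot: [0.0, 0.831, 0.557, -0.0]
wrist_force: [-0.3, 0.2, -5.8]
width: 0.0074
gripper_force: 50.0
t: 8.55
ee_pos: [0.5641, 0.265, 0.0438]
tcp_rot: [0.0, 0.831, 0.557, 0.0]
wrist_force: [0.6, 0.5, -2.5]
width: 0.0076
gripper_force: 50.0
```

```bash
python3 -m inch '[[[0,0,0.001],[0,0,0]],[[0,0,0],[0,0,0]],[[0,0,0],[0,0,0]]]'
python3 -m inch '[[[0,0,0],[0,0,0]],[[0,0,0],[0,0,0]],[[0,0,0],[0,0,0]],[[0,0,0],[0,0,0]],[[0,0,0],[0,0,0]]]' 0.05
python3 -m inch '[[[0,0,-0.02],[0,0,0]],[[0,0,-0.04],[0,0,0]],[[0,0,-0.04],[0,0,0]],[[0,0,-0.04],[0,0,0]],[[0,0,-0.03],[0,0,0]],[[0,0,0],[0,0,0]],[[0,0,0],[0,0,0]]]'
python3 - <<'E'
from h import *
s,R=tool();m=R.as_matrix();print(s["ee_pos"],np.degrees(np.arctan2(m[1,1],m[0,1])),R.inv().apply(np.r_[.6529,.0192,.041]-s["ee_pos"]),s["joint_pos"])
E
```

```text
t: 8.85
ee_pos: [0.5642, 0.2651, 0.0436]
tcp_rot: [0.0, 0.831, 0.557, 0.0]
wrist_force: [-2.2, -2.2, 6.0]
width: 0.0076
gripper_force: 50.0
t: 9.35
ee_pos: [0.564, 0.2649, 0.0425]
tcp_rot: [0.0, 0.831, 0.557, 0.0]
wrist_force: [0.1, -0.2, -0.2]
width: 0.0398
gripper_force: 0.0
t: 10.05
ee_pos: [0.5641, 0.2649, 0.2128]
tcp_rot: [0.0, 0.831, 0.557, 0.0]
wrist_force: [-0.4, -1.2, -0.1]
width: 0.0499
gripper_force: 0.0
[0.56410095 0.26491937 0.21275165] -22.329297338257927 [-0.19362212  0.17534475  0.17183307] [ 0.11790681  0.46124531 -0.8548885   1.44600134  0.34892128  1.39076009
 -1.13652037]
```

```bash
python3 -m inch '[[[-0.0323,0.0292,0],[0,0,0]],[[-0.0323,0.0292,0],[0,0,0]],[[-0.0323,0.0292,0],[0,0,0]],[[-0.0323,0.0292,0],[0,0,0]],[[-0.0323,0.0292,0],[0,0,0]],[[-0.0323,0.0292,0],[0,0,0]],[[0,0,0.03],[0,0,8.3]],[[0,0,0.03],[0,0,8.3]]]'
python3 -m inch '[[[0,0,0.02],[0,0,0]],[[0,0,0],[0,0,0]],[[0,0,0],[0,0,0]]]'
python3 - <<'E'
from h import *
c=camera("wrist");t=camera("top")["img"][100:300,120:380]; cv2.imwrite("pics/c3.png",np.hstack([c["img"][100:300,200:440],cv2.resize(t,(260,200))]))
s,R=tool();m=R.as_matrix();print(s["ee_pos"],np.degrees(np.arctan2(m[1,1],m[0,1])),R.inv().apply(np.r_[.6529,.0192,.041]-s["ee_pos"]))
for z in(.06,.078):
  x=np.array(c["R"])@[.6529,.0192,z]+c["t"];f=200/np.tan(np.radians(c["vfov"]/2));r=np.hypot(*x[:2]);print(z,f*np.arctan2(r,x[2])*x[:2]/r+[c["cx"],c["cy"]])
E
```

```text
t: 10.85
ee_pos: [0.6524, 0.0168, 0.1502]
tcp_rot: [-0.0, 0.904, 0.427, -0.0]
wrist_force: [-0.0, 0.4, 0.1]
width: 0.0502
gripper_force: 0.0
t: 11.15
ee_pos: [0.652, 0.0191, 0.132]
tcp_rot: [-0.0, 0.902, 0.432, -0.001]
wrist_force: [1.0, 0.7, 1.3]
width: 0.05
gripper_force: 0.0
[0.65292763 0.01929289 0.13361656] -38.891025120044205 [-1.79188623e-04 -4.92759101e-05  9.26164253e-02]
0.06 [318.98061889 210.42914593]
0.078 [318.96528541 218.16658288]
```

View pics/c3.png

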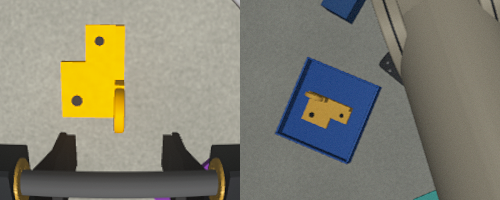

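The LH bracket stands in the blue tray. The RH eye is at (319,210) in the wrist picture, exactly as predicted, so I grasp it.

```bash
python3 -m inch '[[[0,0,0.02],[0,0,0]],[[0,0,0.025],[0,0,0]],[[0,0,0.025],[0,0,0]],[[0,0,0.018],[0,0,0]],[[0,0,0.004],[0,0,0]],[[0,0,0],[0,0,0]],[[0,0,0],[0,0,0]]]'
python3 -m inch '[[[0,0,0],[0,0,0]],[[0,0,0],[0,0,0]],[[0,0,0],[0,0,0]],[[0,0,0],[0,0,0]],[[0,0,0],[0,0,0]],[[0,0,0],[0,0,0]],[[0,0,0],[0,0,0]],[[0,0,0],[0,0,0]]]' 0 50
python3 -m inch '[[[0,0,-0.01],[0,0,0]],[[0,0,-0.02],[0,0,0]],[[0,0,-0.02],[0,0,0]],[[0,0,-0.02],[0,0,0]],[[0,0,-0.01],[0,0,0]],[[0,0,0],[0,0,0]],[[0,0,0],[0,0,0]]]'
python3 - <<'E'
from h import *
# target: bracket yaw -91.5 in red tray centre
th=np.radians(-91.5);Q=np.array([[np.cos(th),-np.sin(th)],[np.sin(th),np.cos(th)]])
e=Q@[.02,.021]+[.495,-.2655]
s,R=tool();print(s["ee_pos"],e,R.inv().apply(np.r_[e,s["ee_pos"][2]]-s["ee_pos"]),s["joint_pos"])
E
```

```text
t: 11.95
ee_pos: [0.6533, 0.0193, 0.042]
tcp_rot: [0.0, 0.902, 0.431, 0.001]
wrist_force: [0.1, -1.3, -0.1]
width: 0.0498
gripper_force: 0.0
t: 12.75
ee_pos: [0.6524, 0.0191, 0.0406]
tcp_rot: [-0.0, 0.902, 0.431, -0.0]
wrist_force: [-0.9, 0.2, 1.2]
width: 0.0076
gripper_force: 50.0
t: 13.45
ee_pos: [0.6519, 0.0188, 0.1197]
tcp_rot: [-0.0, 0.902, 0.431, -0.001]
wrist_force: [-0.6, 0.1, -5.4]
width: 0.0073
gripper_force: 50.0
[0.65192784 0.01883904 0.1196782 ] [ 0.51546926 -0.28604286] [-3.22926015e-01  8.53969689e-02  2.54494219e-04] [ 0.40294755  0.55921231 -0.69746459  1.47567744  0.36845102  1.241686
 -1.01859094]
```

The purple look-alike, 78 mm tall, lies near the path, so I lift another 80 mm before crossing.

```bash
python3 -m inch '[[[0,0,-0.02],[0,0,0]],[[0,0,-0.03],[0,0,0]],[[0,0,-0.03],[0,0,0]],[[-0.02,0.0054,0],[0,0,0]],[[-0.034,0.009,0],[0,0,0]],[[-0.04,0.0106,0],[0,0,0]],[[-0.04,0.0106,0],[0,0,0]],[[-0.04,0.0106,0],[0,0,0]]]'
python3 -m inch '[[[-0.04,0.0106,0],[0,0,0]],[[-0.04,0.0106,0],[0,0,0]],[[-0.04,0.0106,0],[0,0,0]],[[-0.029,0.0077,0],[0,0,0]],[[0,0,0],[0,0,-7.5]],[[0,0,0],[0,0,-7.5]],[[0,0,0],[0,0,-7.5]],[[0,0,0],[0,0,-7.5]]]'
python3 -m inch '[[[0,0,0],[0,0,-7.4]],[[0,0,0.02],[0,0,0]],[[0,0,0.03],[0,0,0]],[[0,0,0.03],[0,0,0]],[[0,0,0],[0,0,0]],[[0,0,0],[0,0,0]]]'
python3 - <<'E'
from h import *
c=camera("wrist")
t=camera("top")["img"][60:300,260:540]; cv2.imwrite("pics/c4.png",np.hstack([cv2.resize(c["img"],(440,275)),cv2.resize(t,(320,275))]))
s,R=tool();m=R.as_matrix();print(s["ee_pos"],np.degrees(np.arctan2(m[1,1],m[0,1])),R.inv().apply(np.r_[.5155,-.286,.0445]-s["ee_pos"]),s["wrist_force"],s["width"])
E
```

```text
t: 14.25
ee_pos: [0.5775, -0.1468, 0.1991]
tcp_rot: [-0.001, 0.902, 0.431, -0.001]
wrist_force: [0.6, -1.5, -5.5]
width: 0.0076
gripper_force: 50.0
t: 15.05
ee_pos: [0.5155, -0.2859, 0.1991]
tcp_rot: [-0.001, 0.758, 0.652, -0.0]
wrist_force: [-0.5, -0.6, -5.2]
width: 0.0075
gripper_force: 50.0
t: 15.65
ee_pos: [0.5158, -0.2858, 0.1203]
tcp_rot: [-0.001, 0.716, 0.698, -0.0]
wrist_force: [1.2, 0.5, -5.2]
width: 0.0077
gripper_force: 50.0
[ 0.51704752 -0.28627727  0.12209943] -1.5158402445751202 [ 0.00029951 -0.00170035  0.07759614] [-0.46565306 -0.60316879 -3.71719977] 0.007513843770368388
```

View pics/c4.png

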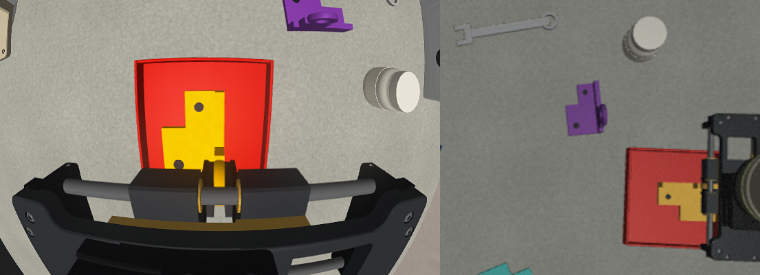

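Level and over the middle of the red tray. I lower it.

```bash
python3 -m inch '[[[0,0,0.015],[0,0,0]],[[0,0,0.02],[0,0,0]],[[0,0,0.018],[0,0,0]],[[0,0,0.012],[0,0,0]],[[0,0,0.006],[0,0,0]],[[0,0,0],[0,0,0]],[[0,0,0],[0,0,0]]]'
python3 -m inch '[[[0,0,0.001],[0,0,0]],[[0,0,0.001],[0,0,0]],[[0,0,0],[0,0,0]],[[0,0,0],[0,0,0]]]'
python3 -m inch '[[[0,0,0.001],[0,0,0]],[[0,0,0],[0,0,0]],[[0,0,0],[0,0,0]]]'
```

```text
t: 16.45
ee_pos: [0.5167, -0.2863, 0.0503]
tcp_rot: [0.001, 0.716, 0.698, 0.0]
wrist_force: [0.6, -0.8, -5.4]
width: 0.0073
gripper_force: 50.0
t: 16.85
ee_pos: [0.5162, -0.2861, 0.0477]
tcp_rot: [0.0, 0.716, 0.698, 0.0]
wrist_force: [-0.2, -0.8, -5.7]
width: 0.0077
gripper_force: 50.0
t: 17.15
ee_pos: [0.5161, -0.2861, 0.0465]
tcp_rot: [-0.0, 0.716, 0.698, -0.0]
wrist_force: [-0.2, -0.4, -4.6]
width: 0.0077
gripper_force: 50.0
```

```bash
python3 -m inch '[[[0,0,0.001],[0,0,0]],[[0,0,0],[0,0,0]],[[0,0,0],[0,0,0]]]'
python3 -m inch '[[[0,0,0.001],[0,0,0]],[[0,0,0],[0,0,0]],[[0,0,0],[0,0,0]]]'
```

```text
t: 17.45
ee_pos: [0.5161, -0.2861, 0.0455]
tcp_rot: [-0.0, 0.716, 0.698, -0.0]
wrist_force: [-1.1, -0.0, -5.3]
width: 0.0074
gripper_force: 50.0
t: 17.75
ee_pos: [0.5162, -0.2861, 0.0446]
tcp_rot: [0.0, 0.716, 0.698, 0.0]
wrist_force: [-0.1, -0.5, -4.6]
width: 0.0076
gripper_force: 50.0
```

```bash
python3 -m inch '[[[0,0,0.001],[0,0,0]],[[0,0,0],[0,0,0]],[[0,0,0],[0,0,0]]]'
```

```text
t: 18.05
ee_pos: [0.5164, -0.2862, 0.0445]
tcp_rot: [0.0, 0.716, 0.698, -0.0]
wrist_force: [-3.4, 1.3, 5.0]
width: 0.0075
gripper_force: 50.0
```

Contact with the tray floor. Release and back off.

```bash
python3 -m inch '[[[0,0,0],[0,0,0]],[[0,0,0],[0,0,0]],[[0,0,0],[0,0,0]],[[0,0,0],[0,0,0]],[[0,0,0],[0,0,0]]]' 0.05
python3 -m inch '[[[0,0,-0.02],[0,0,0]],[[0,0,-0.04],[0,0,0]],[[0,0,-0.04],[0,0,0]],[[0,0,-0.04],[0,0,0]],[[0,0,-0.02],[0,0,0]],[[-0.04,0,0],[0,0,0]],[[-0.04,0,0],[0,0,0]],[[-0.04,0,0],[0,0,0]]]'
python3 -m inch '[[[-0.04,0,0],[0,0,0]],[[-0.04,0,0],[0,0,0]],[[0,0,0],[0,0,0]],[[0,0,0],[0,0,0]]]'
python3 - <<'E'
from h import *
a=camera("top")["img"];b=camera("scene")["img"]
cv2.imwrite("pics/end.png",np.vstack([a[50:290,140:520],b[110:350,150:530]]))
E
```

```text
t: 18.55
ee_pos: [0.5162, -0.2861, 0.0436]
tcp_rot: [0.0, 0.716, 0.698, 0.0]
wrist_force: [0.0, -0.1, -0.5]
width: 0.0393
gripper_force: 0.0
t: 19.35
ee_pos: [0.5128, -0.4075, 0.204]
tcp_rot: [0.0, 0.716, 0.698, -0.0]
wrist_force: [0.1, -0.2, 0.8]
width: 0.0503
gripper_force: 0.0
t: 19.75
ee_pos: [0.5105, -0.4866, 0.2027]
tcp_rot: [-0.001, 0.717, 0.697, 0.0]
wrist_force: [0.2, 1.6, -0.2]
width: 0.0503
gripper_force: 0.0
```

View pics/end.png

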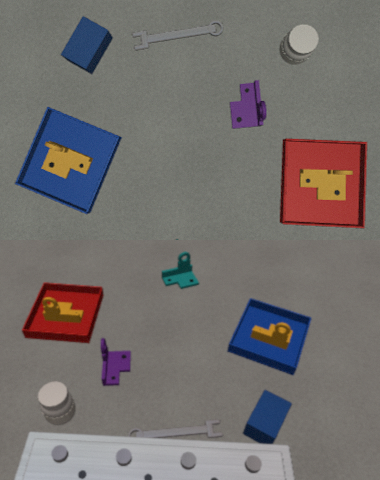

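Both brackets stand upright inside their trays: LH in blue at crop (67,160), RH in red at (326,183). The other things have not moved and the arm is clear.

```bash
python3 -c "
from cell import *
print(finish_job())"
```

```text
the job is handed in; nothing more can be done
None
```

The left-hand bracket stands on its foot in the blue tray and the right-hand one in the red tray. Both were carried by the eye and set down, nothing else on the bench was moved, and the job was handed in at about 20 s; no verdict was returned.

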